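# Set the dose on the espresso machine's touch band and hold the brew button

## Task

Set the dose on the espresso machine: with the fingertips, run lightly along the curved black touch band from the small green mark, over each white mark in turn, to the largest mark at the other end, keeping to the band between marks and never pressing it hard. Then press the large orange brew button in the middle, firmly down but without slamming it, and finish while still holding it down, with the band left free. Nothing is to be picked up: leave the cups, tumbler, jug, portafilter holder, spoon rest and thermometer clip where they are.

Things in the scene. Friction and masses are not known exactly. Their poses are not given: they have to be found in the camera images.
- machine: the white espresso machine, fixed, 340 mm deep (x) by 240 wide (y), flat top 225 mm above the counter; origin under the centre of its footprint, front faces its -x; a low steel cup rail (20 mm high) runs along the rear edge of the top
- panel: round aluminium control panel, 172 mm across, 12 thick, fixed on the machine's top, swivelled within 0.7 rad of it; origin at the centre of its underside. Button at its centre. The dose band is a half-circle arc of centre-line radius 64 mm about the centre: from the panel's +y side (mark1) clockwise seen from above through its +x side to its -y side (mark4)
- band (a joint): how far the dose band is pressed down, m: 0 at rest, 0.006 at its stop. The black band is one piece, 20 mm wide, its flat top 24 mm above the panel's origin, 12 mm above its face; wherever touched it sinks straight down whole, on a soft spring: about 1 N to start, 6 N at the stop, and springs back
- strip: the black dose band itself with all its marks; origin on the panel's axis at the height of the band's top face
- mark1: first mark: small green dot, 12 mm across, flush on the band at its +y end; the touch pad under it is 16 mm along the band and 20 mm wide; origin at the centre of its top face; own y axis along the band, z up
- mark2: second mark: small white dot, 14 mm across, 60 degrees round from mark1 (64 mm away); pad and origin as mark1
- mark3: third mark: middling white dot, 17 mm across, 60 degrees round from mark2; pad and origin as mark1
- mark4: fourth and last mark: large white dot, 20 mm across, on the band's -y end; pad and origin as mark1
- stretch1: the plain black piece of band midway between mark1 and mark2, 13 mm long and 20 mm wide, flush with the rest; origin at the centre of its top face
- stretch2: the plain black piece of band midway between mark2 and mark3, 13 mm long and 20 mm wide, flush with the rest; origin at the centre of its top face
- stretch3: the plain black piece of band midway between mark3 and mark4, 13 mm long and 20 mm wide, flush with the rest; origin at the centre of its top face
- button_top (a point): centre of the top face of the large round orange brew button (52 mm across, in a black housing) at the panel's centre; moves down with the button
- button (a joint): how far the brew button is pressed, m: 0 out, 0.008 fully down; spring return, fully down takes 7 N; beyond that it is a hard stop
- tumbler: bystander: loose glass tumbler, 66 mm across, 75 high, on the drip tray under the spout; origin under its centre
- cup_a: bystander: loose white espresso cup, 58 mm across, 52 high, on the rear of the machine's top; origin under its centre
- cup_b: bystander: loose blue espresso cup, 58 mm across, 52 high, on the rear of the machine's top; origin under its centre
- holder: bystander: black plastic portafilter holder (100 by 110 mm foot) with the portafilter lying in it, 78 mm high, handle reaching 160 mm along its -x; origin under its centre
- jug: bystander: steel milk jug, 96 mm across, 95 high, handle at +y; origin under its centre
- spoon_rest: bystander: sage green ceramic spoon rest, 104 mm round, 14 high, tail to -x; origin under the round part
- clip: bystander: aluminium milk thermometer clip lying flat, 160 mm long, dial 44 mm across at +x; origin under the clip

How it is judged (in metres and radians):
On the way, in this order (a step that is already met when the one before it is completed fails the run):
1. a fingertip touches mark 1 (contact force between the fingers and mark1 above 0.2 N), for 0.05 s.
2. a fingertip touches the band midway between marks 1 and 2 (contact force between the fingers and stretch1 above 0.2 N), for 0.05 s.
3. a fingertip touches mark 2 (contact force between the fingers and mark2 above 0.2 N), for 0.05 s.
4. a fingertip touches the band midway between marks 2 and 3 (contact force between the fingers and stretch2 above 0.2 N), for 0.05 s.
5. a fingertip touches mark 3 (contact force between the fingers and mark3 above 0.2 N), for 0.05 s.
6. a fingertip touches the band midway between marks 3 and 4 (contact force between the fingers and stretch3 above 0.2 N), for 0.05 s.
7. a fingertip touches mark 4 (contact force between the fingers and mark4 above 0.2 N), for 0.05 s.
8. the brew button is pressed at least 5 mm down by the fingers (value of joint button above 0.005 m and contact force between the fingers and panel above 2 N), for 0.2 s.
At the end, for the whole second after the job is handed in: The brew button is held at least 5 mm down (of 8) by the fingers with at least 2 N, the band has sprung back (within 1 mm), and no bystander is more than 20 mm from where it stood (all of step 8 and value of joint band below 0.001 m and distance of each of tumbler, cup_a, cup_b, holder, jug, spoon_rest, clip from where it was at the start of the episode below 0.02 m); the arm keeps its last pose, push and grip.
It fails at once if the band is pressed with more than 15 N (contact force between the fingers and strip above 15 N).
It fails at once if the button or panel is pressed with more than 25 N (contact force between the fingers and panel above 25 N).
It fails at once if a bystander (cup, tumbler, jug, holder, spoon rest or clip) is lifted, carried or knocked more than 20 mm (distance of any of tumbler, cup_a, cup_b, holder, jug, spoon_rest, clip from where it was at the start of the episode above 0.02 m).
It also fails if it takes over 48 s, if anything falls off the work surface, if the arm or the gripper's body presses on something with over 40 N, if the wrist force passes 120 N, or if a joint passes its speed limit or range.

## Robot

A 6-joint arm with a two-finger parallel gripper is mounted at the origin on the work surface. World frame = base frame: x ahead of the robot, y to its left, z up, the work surface at z = 0. Lengths are in mm, angles in rad, forces in N, time in s.
With the tool pointing down it reaches from about 375 to 975 mm from the base axis. Payload 3.8 kg.
Tool frame: the origin (TCP) lies at the very end of the fingers, on their centre line; the grasp point (between the pads) lies 19 mm behind it; z points along the fingers, y is the line along which they close (so a half turn about z gives the same grasp; the last joint's range is limited). The gripper opens to 88 mm and grips with 3 to 60 N. Pads are 18 mm wide; open, the fingers measure 123 mm over their backs; the gripper's body (75 mm by 187 mm) begins 45 mm behind the grasp point.
Start: joints at [-1.265, 0.264, 1.604, -0, 1.274, -0.037], TCP at [226.879, -635.723, 200.506] pointing down, gripper open.
Joint ranges: [-2.63, 2.63], [-0.94, 2.18], [0.31, 2.57], [-1.31, 4.45], [0, 2.66], [-2.55, 2.55]. Speed limits (rad/s): [2.57, 2.57, 3.14, 3.14, 3.14, 3.14].

## Interface

Orientations are given as a unit quaternion [x, y, z, w].
In Python, from plant import get_state, viewer, env gives the robot as it stands. The module is installed in compiled form; this text tells all that it offers.
- The arm moves only by the shell command python3 -m crank 'ROWS'. ROWS is JSON, a list that holds one entry, the list of rows, each a list of 7 numbers: the shift along the tool's x, y, z in m, then the turn, a rotation vector about the tool's x, y, z in rad, then the opening, from 0 (shut) to 1 (fully open). In form: [[[x, y, z, wx, wy, wz, gripper], ...]]. A call has 1 to 5 rows; each row is the pose to reach, as a shift and turn from the pose commanded when the call began, along the tool's axes at that moment; what a row does not reach only later rows make up. A row lasts 1/10 s, in which the tool goes at most 50 mm and 8.59 degrees, less where a joint would pass 70% of its speed; a pose out of reach is approached as far as the arm can. A call with a gripper value outside its range is refused whole. The fingers move at their own pace and stop on an object; the grip force is fixed at half the most. Time passes only in rows, so rows that repeat a pose let the fingers close. It gives the time, the measured TCP pose, the force, the opening and the grip force at its end, in the units of the state.
- get_state(): the state, without advancing time (a new reading comes with each control period).
- viewer.camera(name): name is "scene" or "top" or "wrist"; returns a dict with "frame" (384x512x3 uint8, blue, green, red), "fx", "fy", "cx", "cy" (pixels), "cam_to_world" (4x4, takes a point from camera to world coordinates). Camera axes: x right, y down, z forward; pixel columns grow to the right and rows downward; lengths in mm; the calibration is good to about 2 mm. A picture is of the moment at which its call begins. There is no depth.
- env.hand_in(): hands the job in; it is judged then, once.
The state is a dict: "clock": time; "qpos": joint angles; "dq": joint speeds; "effort": joint torques, N m; "tcp_pos": TCP position; "tcp_rot": TCP orientation; "contact_force": force on the tool from outside, world axes, zero at the start; "ft_torque": the same for the moment, N m; "opening": finger opening in mm; "grip_force": force on a finger pad.
Only numpy, scipy, OpenCV 4.12 (cv2) and the standard library are available. Lean on these libraries where they do the work, as an engineer would, in place of code of your own. Each camera call takes 0.05 s, during which the arm holds its last target. There are 200 camera calls.

## Working session

There is one attempt and no reset: what is moved stays moved. The work goes in short steps, Python scripts to look and compute and a shell command to move; the robot and the scene stay as the last step left them, time stands still between calls to the robot, and variables do not carry over. Pictures are saved under pics/ and viewed, at most 10 in all, crops included, and the job is handed in when it is done.

```bash
mkdir -p pics
python3 - <<'E'
from plant import get_state, viewer
import cv2, numpy as np
s=get_state()
print(s)
for n in ["top","scene"]:
    c=viewer.camera(n); cv2.imwrite(f"pics/{n}0.png",c["frame"])
    print(n,c["fx"],c["cx"],c["cy"],np.round(c["cam_to_world"],3).tolist())
E
```

```text
{'clock': 0.0, 'qpos': array([-1.26491836e+00,  2.64743391e-01,  1.60533147e+00,  1.03813144e-06,
        1.27369977e+00, -3.69305192e-02]), 'dq': array([-0.00050719, -0.00028831,  0.00076664,  0.00033833,  0.00059278,
        0.00013462]), 'effort': array([-5.08126250e-04, -5.02104056e+01, -3.56876743e+01,  7.25827552e-02,
        2.93551048e-02, -1.75226019e-04]), 'tcp_pos': array([ 226.63554703, -634.9918373 ,  199.21764036]), 'tcp_rot': array([ 9.85345661e-01,  1.70565932e-01, -1.45775638e-04, -1.08120407e-03]), 'contact_force': array([ 1.15913203, -0.00815641,  0.11597128]), 'ft_torque': array([ 0.03420112,  0.014766  , -0.05392618]), 'grip_force': 0.0, 'opening': 88.03036194471339}
top 428.8189517711901 254.41749443365404 191.57694522965033 [[-0.015, -0.991, 0.136, 390.581], [-1.0, 0.016, 0.005, -5.848], [-0.008, -0.135, -0.991, 1525.339], [0.0, 0.0, 0.0, 1.0]]
scene 467.84730977506393 253.85757620850995 193.9134637324314 [[0.383, 0.693, -0.611, 1400.07], [0.923, -0.279, 0.263, -349.504], [0.012, -0.665, -0.747, 1173.908], [0.0, 0.0, 0.0, 1.0]]
```

View pics/top0.png

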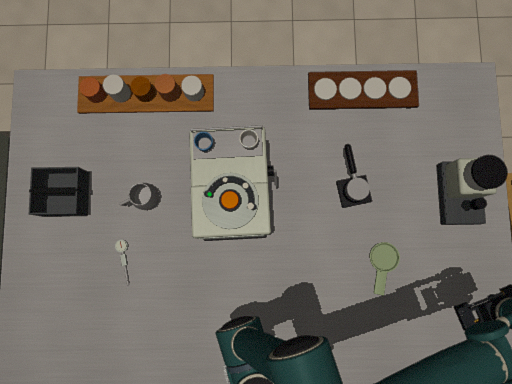

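View pics/scene0.png

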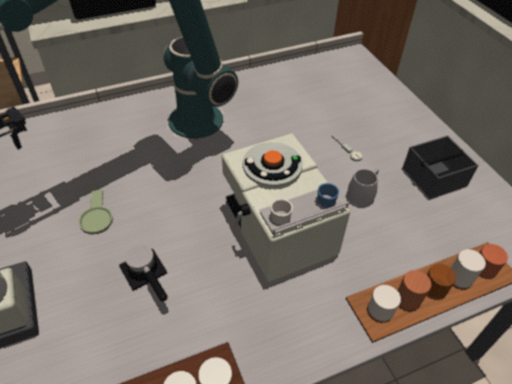

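The top view shows the panel at about (230,201) with the green mark at (209,194) and white marks at (225,180), (245,185) and (250,206). The scene view shows the panel at about (272,161). I'll enlarge both.

Run:
```python
import cv2, numpy as np
a=cv2.imread("pics/top0.png")[160:240,185:285]; b=cv2.imread("pics/scene0.png")[135:190,235:310]
A=cv2.resize(a,None,fx=6,fy=6,interpolation=cv2.INTER_CUBIC)[:480,:]
cv2.imwrite("pics/c0.png",A)
B=cv2.resize(b,None,fx=10,fy=10,interpolation=cv2.INTER_CUBIC); cv2.imwrite("pics/c1.png",B)
```

```text
(no output)
```

View pics/c0.png

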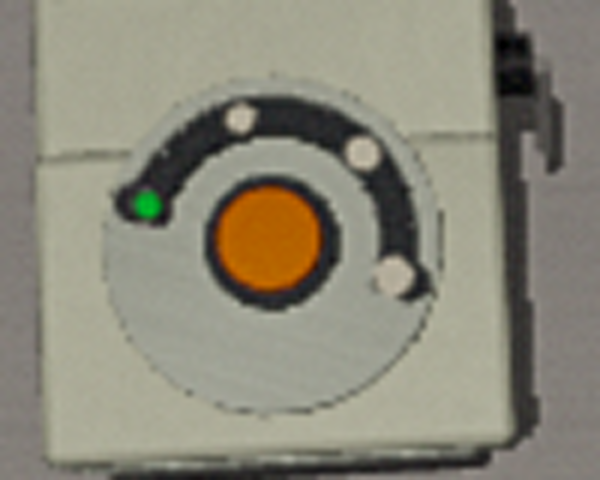

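View pics/c1.png

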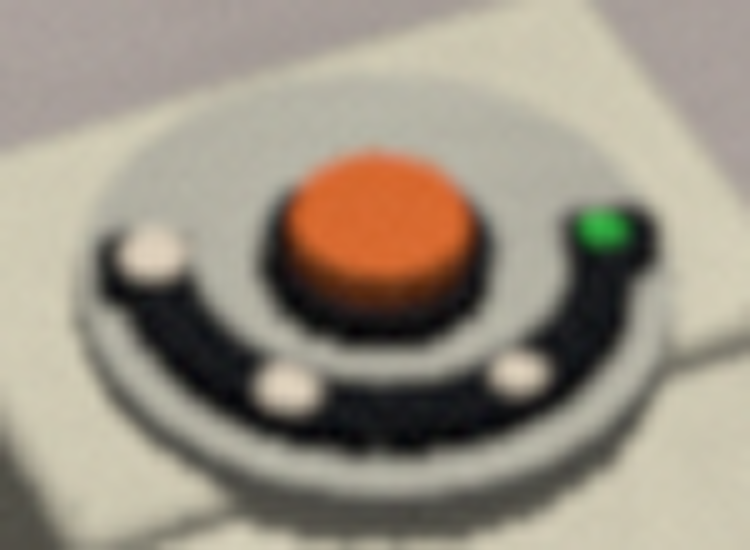

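Marks in the top crop: green (147,205), m2 (240,118), m3 (363,153), m4 (394,275), button (269,238). In the scene crop: green (605,230), m2 (520,371), m3 (287,388), m4 (152,255), button (382,216).

```bash
cat > h.py <<'E'
import numpy as np, cv2
from scipy.optimize import least_squares
from plant import get_state, viewer
from scipy.spatial.transform import Rotation as R
def ray(c,p):
    T=np.array(c["cam_to_world"]); d=T[:3,:3]@[(p[0]-c["cx"])/c["fx"],(p[1]-c["cy"])/c["fy"],1]
    return T[:3,3],d
def onz(c,p,z): o,d=ray(c,p); return o+d*(z-o[2])/d[2]
ANG=np.pi/2-np.arange(4)*np.pi/3
def fit(P):
    f=lambda q:(np.c_[q[0]+64*np.cos(ANG+q[2]),q[1]+64*np.sin(ANG+q[2])]-P[:,:2]).ravel()
    r=least_squares(f,[*P[:,:2].mean(0),0]); return r.x,np.round(r.fun.reshape(-1,2),1).tolist()
E
python3 - <<'E'
from h import *
top=[(147,205),(240,118),(363,153),(394,275),(269,238)]; sc=[(605,230),(520,371),(287,388),(152,255),(382,216)]
rs=[];P2=[]
for n,L,k,o in [("top",top,6,(185,160)),("scene",sc,10,(235,135))]:
    c=viewer.camera(n); px=[((x+.5)/k-.5+o[0],(y+.5)/k-.5+o[1]) for x,y in L]
    P=np.array([onz(c,p,249) for p in px[:4]]); print(n,P.round(1).tolist(),fit(P)); rs.append([ray(c,p) for p in px]); P2.append(P)
print("avg",fit((P2[0]+P2[1])/2))
for a,b in zip(*rs):
    A=np.c_[a[1],-b[1]]; t=np.linalg.lstsq(A,b[0]-a[0],rcond=None)[0]
    p,q=a[0]+a[1]*t[0],b[0]+b[1]*t[1]; print(((p+q)/2).round(1),np.linalg.norm(p-q).round(1))
s=get_state(); print(R.from_quat(s["tcp_rot"]).as_matrix().round(3).tolist())
E
```

```text
top [[560.8, 137.5, 249.0], [604.2, 90.6, 249.0], [585.4, 29.0, 249.0], [523.7, 14.3, 249.0]] (array([ 5.42013129e+02,  7.58873704e+01, -2.94242383e-01]), [[-0.3, -0.3], [0.1, -0.2], [0.4, 0.2], [-0.2, 0.4]])
scene [[559.2, 138.4, 249.0], [601.1, 92.0, 249.0], [583.0, 29.5, 249.0], [520.6, 14.8, 249.0]] (array([ 5.39474844e+02,  7.67995620e+01, -2.97818479e-01]), [[-0.9, -0.4], [0.8, -0.8], [0.1, 0.4], [0.1, 0.8]])
avg (array([ 5.40743968e+02,  7.63435569e+01, -2.96033364e-01]), [[-0.6, -0.4], [0.5, -0.5], [0.2, 0.3], [-0.1, 0.6]])
[560.7 137.4 250.6] 0.3
[603.7  90.4 252.1] 0.1
[585.   28.8 251.2] 0.4
[523.3  14.  251.8] 0.5
[541.8  75.9 261.3] 0.3
[[0.942, 0.336, -0.0], [0.336, -0.942, 0.001], [0.0, -0.001, -1.0]]
```

The panel centre comes out at about (541, 76) with yaw -0.295. The band top triangulates to about z 250 and the button top to about 260, both consistent with the given sizes. First move: rise to z 330, shut the fingers and align the tool yaw with the panel.

```bash
cat >> h.py <<'E'
C=np.array([541.,76.]);YAW=-0.295
def pan(px,py,z): # panel coords -> world
    c,s=np.cos(YAW),np.sin(YAW); return np.array([C[0]+c*px-s*py,C[1]+s*px+c*py,z])
def Rt(tilt): return R.from_euler('z',YAW)*R.from_euler('x',np.pi)*R.from_euler('y',tilt)
def rel(p,tilt):
    s=get_state(); r=R.from_quat(s["tcp_rot"])
    return np.round(r.inv().apply(np.array(p)-s["tcp_pos"])/1000,4).tolist()+np.round((r.inv()*Rt(tilt)).as_rotvec(),3).tolist()
def st():
    s=get_state(); d=s["tcp_pos"]-[*C,0]; c,n=np.cos(YAW),np.sin(YAW)
    print("t",round(float(s["clock"]),2),"panel",np.round([c*d[0]+n*d[1],-n*d[0]+c*d[1],s["tcp_pos"][2]],2),"rotres",(R.from_quat(s["tcp_rot"]).inv()*Rt(.12)).as_rotvec().round(3),"F",s["contact_force"].round(2))
E
python3 -c "
from h import *
print(rel(pan(9,64,330),.12)); print(rel([227,-636,330],.12))"
```

```text
[0.5804, -0.6105, -0.1295, -0.04, 0.116, 0.637]
[0.0, 0.0006, -0.1303, -0.04, 0.116, 0.637]
```

```bash
python3 -m crank '[[[0,0,-0.05,0,0,0.14,0],[0.02,-0.02,-0.09,0,0,0.28,0],[0.05,-0.05,-0.12,0,0,0.42,0],[0.08,-0.085,-0.13,0,0,0.55,0],[0.115,-0.12,-0.13,0,0,0.637,0]]]'; python3 -c "
from h import *
st();print(rel(pan(9,64,330),.12)); print(get_state()['qpos'])"
```

```text
clock: 0.7
tcp_pos: [295.6, -484.0, 333.7]
tcp_rot: [0.989, -0.15, 0.002, 0.002]
contact_force: [1.4, 0.9, 0.8]
opening: 50.3
grip_force: 0.0
t 0.7 panel [ -72.03 -607.13  333.67] rotres [ 0.004  0.116 -0.005] F [1.37 0.92 0.82]
[0.0776, -0.6715, 0.0016, 0.004, 0.116, -0.005]
[-1.06652595e+00  1.39119063e-03  1.65829651e+00  1.14816862e-04
  1.47667465e+00  8.04409434e-01]
```

```bash
python3 -m crank '[[[0.0775,-0.6715,0.0,0,0.116,0,0],[0.0775,-0.6715,0.0,0,0.116,0,0],[0.0775,-0.6715,0.0,0,0.116,0,0],[0.0775,-0.6715,0.0,0,0.116,0,0],[0.0775,-0.6715,0.0,0,0.116,0,0]]]'; python3 -c "
from h import *
st();print(rel(pan(9,64,330),.12)); print(get_state()['qpos'])"
```

```text
clock: 1.2
tcp_pos: [394.3, -252.8, 330.6]
tcp_rot: [0.987, -0.147, 0.058, 0.009]
contact_force: [0.5, -0.5, 0.2]
opening: 9.7
grip_force: 0.0
t 1.2 panel [ -44.73 -357.25  330.55] rotres [ 0.     0.003 -0.   ] F [ 0.51 -0.49  0.16]
[0.0532, -0.4213, 0.0068, 0.0, 0.003, -0.0]
[-0.65658871 -0.27593827  1.9113931   0.04175585  1.39703856  1.20439586]
```

```bash
python3 -m crank '[[[0.053,-0.421,0.007,0,0.003,0,0],[0.053,-0.421,0.007,0,0.003,0,0],[0.053,-0.421,0.007,0,0.003,0,0],[0.053,-0.421,0.007,0,0.003,0,0],[0.053,-0.421,0.007,0,0.003,0,0]]]'; python3 -c "
from h import *
st();print(rel(pan(9,64,300),.12)); print(get_state()['qpos'])"
```

```text
clock: 1.7
tcp_pos: [496.6, -24.4, 330.2]
tcp_rot: [0.987, -0.146, 0.059, 0.009]
contact_force: [0.3, -0.8, -0.1]
opening: 0.5
grip_force: 0.0
t 1.7 panel [ -13.31 -108.95  330.22] rotres [-0.     0.     0.001] F [ 0.28 -0.78 -0.06]
[0.0187, -0.1729, 0.0327, -0.0, 0.0, 0.001]
[-0.07975544 -0.21977703  1.86855341 -0.0259561   1.37577347  1.78854678]
```

```bash
python3 -m crank '[[[0.0054,-0.05,0.0075,0,0,0,0],[0.0108,-0.1,0.015,0,0,0,0],[0.016,-0.148,0.028,0,0,0,0],[0.0187,-0.173,0.0327,0,0,0,0],[0.0187,-0.173,0.0327,0,0,0,0]]]'
python3 - <<'E'
from h import *
st()
for i in range(3):
    c=viewer.camera("wrist" if i<2 else "scene"); st()
    if i!=1: cv2.imwrite(f"pics/d{i}.png",c["frame"] if i==0 else cv2.resize(c["frame"][90:210,200:350],None,fx=5,fy=5,interpolation=cv2.INTER_CUBIC))
print(c["fx"])
E
```

```text
clock: 2.2
tcp_pos: [567.9, 135.7, 297.5]
tcp_rot: [0.988, -0.144, 0.057, 0.009]
contact_force: [-0.3, -0.1, -0.4]
opening: 0.6
grip_force: 0.0
t 2.2 panel [  8.37  64.97 297.53] rotres [0.    0.004 0.005] F [-0.29 -0.13 -0.35]
t 2.25 panel [  8.63  63.11 298.38] rotres [0.001 0.003 0.004] F [-0.5  -0.26 -0.08]
t 2.3 panel [  8.96  61.98 299.16] rotres [0.001 0.002 0.002] F [ 0.82 -0.65 -0.15]
t 2.35 panel [  9.25  61.35 299.78] rotres [0.001 0.001 0.001] F [-0.34  0.31  0.13]
467.84730977506393
```

View pics/d0.png

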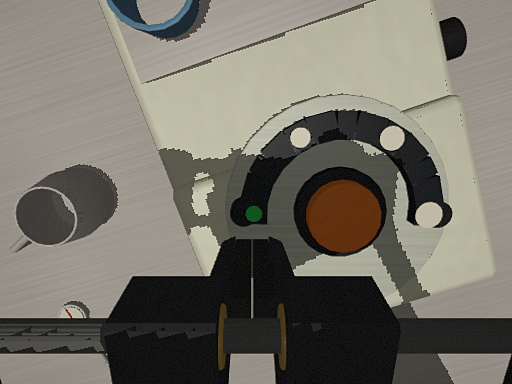

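View pics/d2.png

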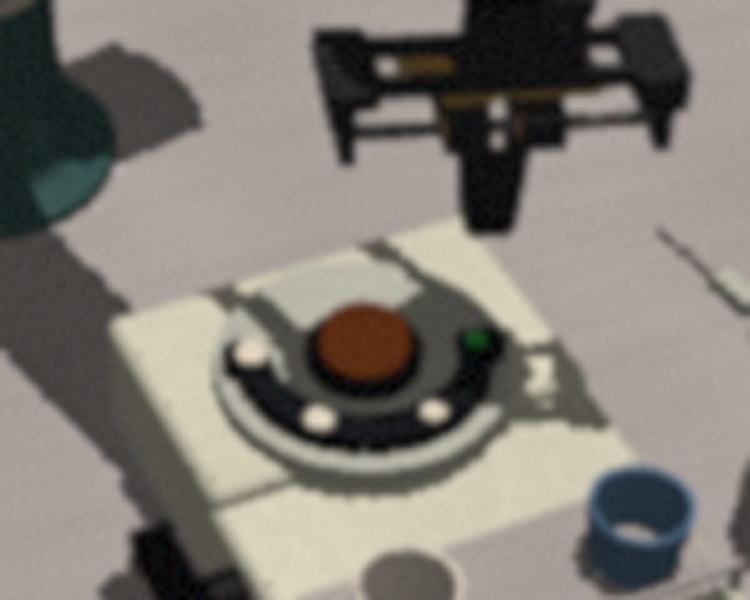

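The wrist view shows the green mark at (254,214), m2 at (301,138), m3 at (392,138), m4 at (429,214) and the button at (344,212). The closed tip is just below the green mark. I'll refine the panel pose from a settled wrist frame, using blob centroids near these pixels.

Run:
```python
from h import *
for k in range(2):
    c=viewer.camera("wrist"); f=c["frame"].astype(int); st()
    b,g,r=f[...,0],f[...,1],f[...,2]
    m=((g-r>40)&(g-b>30))|((f.min(2)>150))
    n,l,s,ce=cv2.connectedComponentsWithStats(m.astype(np.uint8))
    px=[]
    for q in [(254,214),(301,138),(392,138),(429,214)]:
        q=np.array(q)-[0,0]; cand=[i for i in range(1,n) if 100<s[i,4]<1500 and np.linalg.norm(ce[i]-q)<25]
        i=min(cand,key=lambda i:np.linalg.norm(ce[i]-q)); px.append(ce[i]); print(ce[i].round(1),s[i,4])
    P=np.array([onz(c,p,249) for p in px]); print(P.round(1).tolist(),fit(P))
cv2.imwrite("pics/w1.png",c["frame"])
```

```text
t 2.4 panel [  9.47  60.96 300.22] rotres [ 0.     0.001 -0.   ] F [ 0.42 -0.61 -0.2 ]
[248.5 213.9] 198
[293.9 138.2] 300
[384.8 138.5] 448Traceback (most recent call last):
  File "<stdin>", line 10, in <module>
ValueError: min() iterable argument is empty
```

Run:
```python
from h import *
import h
h.ANG=h.ANG[:3]
c=viewer.camera("wrist"); f=c["frame"].astype(int); st()
b,g,r=f[...,0],f[...,1],f[...,2]
m=((g-r>40)&(g-b>30))|((f.min(2)>150))
n,l,s,ce=cv2.connectedComponentsWithStats(m.astype(np.uint8)); px=[]
for q in [(248,214),(294,138),(385,138)]:
    px.append(ce[min([i for i in range(1,n) if 100<s[i,4]<1500],key=lambda i:np.linalg.norm(ce[i]-q))])
for z in (247,249,251):
    P=np.array([onz(c,p,z) for p in px]); print(z,P.round(1).tolist(),fit(P), np.linalg.norm(P[1]-P[0]),np.linalg.norm(P[2]-P[0]))
print(np.round(c["cam_to_world"],3).tolist())
```

```text
t 2.45 panel [  9.62  60.76 300.44] rotres [ 0.     0.    -0.001] F [-0.78 -0.25  0.37]
247 [[558.8, 136.5, 247.0], [603.1, 89.2, 247.0], [584.2, 27.1, 247.0]] (array([ 5.40455753e+02,  7.46685433e+01, -2.95859190e-01]), [[0.3, -0.7], [-0.3, -0.1], [-0.0, 0.8]]) 64.79130506590816 112.30030231252847
249 [[559.4, 136.4, 249.0], [603.3, 89.4, 249.0], [584.5, 27.8, 249.0]] (array([ 5.40818523e+02,  7.49041491e+01, -2.95859189e-01]), [[0.1, -0.2], [-0.1, -0.1], [0.0, 0.3]]) 64.26622943198045 111.39020870711279
251 [[559.9, 136.2, 251.0], [603.5, 89.6, 251.0], [584.8, 28.5, 251.0]] (array([ 5.41181292e+02,  7.51397549e+01, -2.95859189e-01]), [[-0.1, 0.2], [0.1, -0.0], [0.0, -0.2]]) 63.741153798052835 110.48011510169717
[[-0.29, -0.936, -0.198, 626.784], [-0.957, 0.284, 0.059, 113.374], [0.001, 0.207, -0.978, 493.788], [0.0, 0.0, 0.0, 1.0]]
```

```bash
sed -i 's/^C=.*;/C=np.array([541.,75.4]);/' h.py; python3 -c "
from h import *
st();print(rel(pan(7,64,256),.12))"
```

```text
t 2.45 panel [  9.44  61.34 300.44] rotres [ 0.     0.    -0.001] F [-0.78 -0.25  0.37]
[-0.0077, -0.0027, 0.0438, 0.0, 0.0, -0.001]
```

```bash
python3 -m crank '[[[-0.002,-0.001,0.015,0,0,0,0],[-0.005,-0.002,0.03,0,0,0,0],[-0.0075,-0.0027,0.043,0,0,0,0],[-0.0077,-0.0027,0.0438,0,0,0,0],[-0.0077,-0.0027,0.0438,0,0,0,0]]]' >/dev/null; python3 -m crank '[[[0,0,0,0,0,0,0],[0,0,0,0,0,0,0],[0,0,0,0,0,0,0]]]'>/dev/null;  python3 -c "
from h import *
st();print(rel(pan(7,64,250),.12))"
```

```text
t 3.25 panel [  7.18  65.55 256.17] rotres [-0.001 -0.     0.001] F [ 0.02 -0.28  0.58]
[-0.0009, 0.0016, 0.0061, -0.001, -0.0, 0.001]
```

```bash
python3 -m crank '[[[0,0.001,0.001,0,0,0,0],[-0.0003,0.0015,0.0025,0,0,0,0],[-0.0005,0.0015,0.004,0,0,0,0],[-0.0006,0.0015,0.005,0,0,0,0],[-0.0007,0.0015,0.006,0,0,0,0]]]'; python3 -c "
from h import *
st()"; python3 -m crank '[[[0,0,0.0005,0,0,0,0],[-0.0001,0,0.001,0,0,0,0]]]'; python3 -c "
from h import *
st()"
```

```text
clock: 3.75
tcp_pos: [566.0, 134.4, 249.1]
tcp_rot: [0.987, -0.146, 0.059, 0.009]
contact_force: [0.1, -0.4, -0.1]
opening: 0.4
grip_force: 0.0
t 3.75 panel [  6.71  63.73 249.11] rotres [0.    0.001 0.001] F [ 0.1  -0.36 -0.12]
clock: 3.95
tcp_pos: [566.0, 134.4, 248.2]
tcp_rot: [0.987, -0.146, 0.059, 0.009]
contact_force: [-0.1, 0.5, 0.8]
opening: 0.4
grip_force: 0.0
t 3.95 panel [  6.79  63.76 248.24] rotres [-0.     0.001  0.001] F [-0.1   0.52  0.81]
```

```bash
for i in 1 2; do python3 -m crank '[[[-0.0001,0,0.001,0,0,0,0],[-0.0001,0,0.001,0,0,0,0]]]'>/dev/null; python3 -c "
from h import *
st()"; python3 -m crank '[[[0,0,0,0,0,0,0]]]' | grep force; done
```

```text
t 4.15 panel [  6.75  63.71 247.16] rotres [0.    0.001 0.001] F [ 0.46  0.23 -0.39]
contact_force: [-0.5, 0.5, 0.2]
grip_force: 0.0
t 4.45 panel [  6.8   63.76 246.22] rotres [-0.     0.001  0.001] F [1.05 0.12 0.09]
contact_force: [0.9, 0.1, 0.1]
grip_force: 0.0
```

```bash
for i in 1 2 3; do python3 -m crank '[[[-0.0001,0,0.0007,0,0,0,0],[-0.0001,0,0.001,0,0,0,0]]]' | grep contact; python3 -m crank '[[[0,0,0,0,0,0,0]]]' | grep contact;python3 -c "
from h import *
st()";  done
```

```text
contact_force: [0.3, -0.5, -0.4]
contact_force: [-0.8, -0.2, -0.5]
t 4.85 panel [  6.85  63.75 245.24] rotres [-0.     0.001  0.001] F [-0.75 -0.2  -0.47]
contact_force: [0.1, 0.1, -0.1]
contact_force: [0.1, -0.1, 0.3]
t 5.15 panel [  6.84  63.75 244.22] rotres [-0.     0.001  0.001] F [ 0.06 -0.11  0.34]
contact_force: [-0.1, -0.0, -0.5]
contact_force: [0.1, -0.4, -0.3]
t 5.45 panel [  6.88  63.74 243.24] rotres [-0.     0.001  0.001] F [ 0.12 -0.4  -0.35]
```

At TCP z 243 there is still no contact force, so I'm looking before going lower.

Run:
```python
from h import *
a=viewer.camera("scene")["frame"][110:200,225:325]; b=viewer.camera("wrist")["frame"][110:290,150:400]
cv2.imwrite("pics/e.png",np.vstack([cv2.resize(a,(320,288),interpolation=cv2.INTER_CUBIC),cv2.resize(b,(320,230))]) if 0 else np.hstack([cv2.resize(a,(400,360),interpolation=cv2.INTER_CUBIC),cv2.resize(b,(400,360),interpolation=cv2.INTER_CUBIC)]))
```

```text
(no output)
```

View pics/e.png

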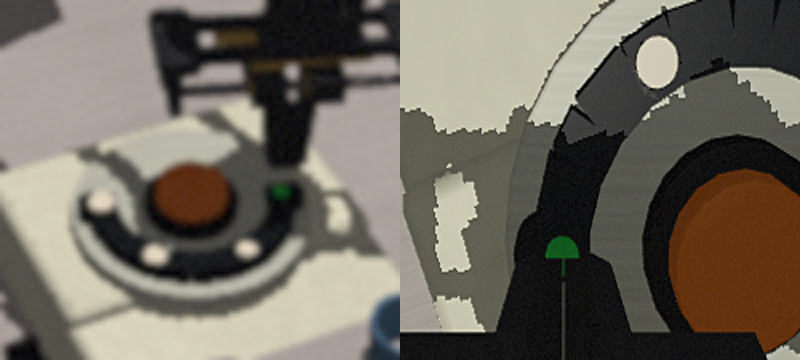

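The wrist view shows the tip edge across the middle of the green mark. The scene view has the tip slightly behind or above it. I'll compare with projected points.

Run:
```python
from h import *
s=get_state(); r=R.from_quat(s["tcp_rot"]); 
def proj(c,p):
    T=np.linalg.inv(np.array(c["cam_to_world"])); q=T[:3,:3]@p+T[:3,3]; return np.array([c["fx"]*q[0]/q[2]+c["cx"],c["fy"]*q[1]/q[2]+c["cy"]])
for n,o,k in [("scene",(225,110),4),("wrist",(150,110),(1.6,2))]:
    c=viewer.camera(n)
    for nm,p in [("tcp",s["tcp_pos"]),("tip+x",s["tcp_pos"]+r.apply([9,0,0])),("tip-x",s["tcp_pos"]+r.apply([-9,0,0])),("tip+9+17y",s["tcp_pos"]+r.apply([9,17.5,0])),("m1@249",pan(0,64,249)),("m1@243",pan(0,64,243))]:
        q=proj(c,p); print(n,nm,q.round(1),((q-o)*k).round(0)+([0,0] if n=="scene" else [400,0]))
    print(np.round(c["cam_to_world"],3).tolist())
```

```text
scene tcp [294.7 160.9] [279. 204.]
scene tip+x [295.2 162.9] [281. 211.]
scene tip-x [294.2 159. ] [277. 196.]
scene tip+9+17y [289.1 163.2] [256. 213.]
scene m1@249 [294.5 157.8] [278. 191.]
scene m1@243 [294.4 159.3] [278. 197.]
[[0.383, 0.693, -0.611, 1400.07], [0.923, -0.279, 0.263, -349.504], [0.012, -0.665, -0.747, 1173.908], [0.0, 0.0, 0.0, 1.0]]
wrist tcp [250.8 223. ] [561. 226.]
wrist tip+x [250.8 208.8] [561. 198.]
wrist tip-x [250.8 236.7] [561. 253.]
wrist tip+9+17y [280.9 208.9] [609. 198.]
wrist m1@249 [250.4 237.4] [561. 255.]
wrist m1@243 [250.4 233.9] [561. 248.]
[[-0.289, -0.936, -0.198, 625.23], [-0.957, 0.283, 0.059, 116.19], [0.001, 0.207, -0.978, 436.894], [0.0, 0.0, 0.0, 1.0]]
```

Run:
```python
from h import *
s=get_state(); r=R.from_quat(s["tcp_rot"]); st()
rs=[ray(viewer.camera("scene"),(225+286/4,110+163/4)),ray(viewer.camera("wrist"),(251,238.5))]
a,b=rs; t=np.linalg.lstsq(np.c_[a[1],-b[1]],b[0]-a[0],rcond=None)[0]
p,q=a[0]+a[1]*t[0],b[0]+b[1]*t[1]; print(p.round(1),q.round(1),"tool frame",r.inv().apply((p+q)/2-s["tcp_pos"]).round(1))
```

```text
t 5.65 panel [  6.92  63.78 243.33] rotres [-0.     0.001  0.001] F [0.52 0.05 0.41]
[573.6 132.4 289.9] [573.3 132.1 290. ] tool frame [ 13.1  -0.  -45.4]
```

Both rays meet within 0.4 mm. They put the real tip edge at z≈290, so the fingers end about 45 mm behind the reported TCP. That explains the missing contact. I'll work with a tip point at tool z = -45 and go down in watched steps.

```bash
cat >> h.py <<'E'
OFF=np.array([0,0,-45.])
def rel(p,tilt):  # p = tip target
    s=get_state(); r=R.from_quat(s["tcp_rot"]); q=np.array(p)-Rt(tilt).apply(OFF)
    return np.round(r.inv().apply(q-s["tcp_pos"])/1000,4).tolist()
def st():
    s=get_state(); r=R.from_quat(s["tcp_rot"]); t=s["tcp_pos"]+r.apply(OFF); d=t-[*C,0]; c,n=np.cos(YAW),np.sin(YAW)
    print("t",round(float(s["clock"]),2),"tip",np.round([c*d[0]+n*d[1],-n*d[0]+c*d[1],t[2]],2),"rotres",(r.inv()*Rt(.12)).as_rotvec().round(3),"F",s["contact_force"].round(2))
E
python3 -c "
from h import *
st()
for z in (280,270,260,254): print(rel(pan(7,64,z),.12))"
```

```text
t 5.75 tip [  1.58  63.79 288.02] rotres [-0.     0.001  0.001] F [ 1.   -0.43 -0.62]
[0.0045, -0.0002, 0.0086]
[0.0033, -0.0002, 0.0185]
[0.0021, -0.0002, 0.0285]
[0.0014, -0.0002, 0.0344]
```

```bash
python3 -m crank '[[[0.004,0,0.006,0,0,0,0],[0.004,0,0.012,0,0,0,0],[0.0033,0,0.0185,0,0,0,0],[0.0028,0,0.022,0,0,0,0],[0.0026,0,0.024,0,0,0,0]]]' | grep contact; python3 -c "
from h import *
st()"; python3 -m crank '[[[0,0,0.001,0,0,0,0],[-0.0002,0,0.002,0,0,0,0],[-0.0003,0,0.003,0,0,0,0]]]' | grep contact; python3 -c "
from h import *
st()"
```

```text
contact_force: [0.5, 0.9, -0.3]
t 6.25 tip [  6.57  63.54 263.39] rotres [0.001 0.002 0.001] F [ 0.47  0.91 -0.26]
contact_force: [-0.1, -0.1, 0.7]
t 6.55 tip [  7.17  63.87 261.71] rotres [-0.     0.001  0.001] F [-0.06 -0.06  0.7 ]
```

Run:
```python
from h import *
a=viewer.camera("scene")["frame"][110:200,225:325]; b=viewer.camera("wrist")["frame"][110:290,150:400]
cv2.imwrite("pics/f.png",np.hstack([cv2.resize(a,(400,360),interpolation=cv2.INTER_CUBIC),cv2.resize(b,(400,360),interpolation=cv2.INTER_CUBIC)]))
st()
```

```text
t 6.65 tip [  7.05  63.82 261.53] rotres [-0.     0.001  0.001] F [-0.17  0.58  0.52]
```

View pics/f.png

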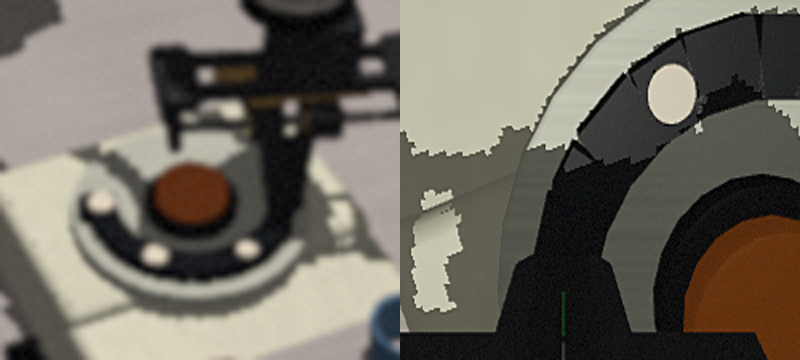

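The tip now covers the green mark. Green shows through the slit between the fingers, so it is centred in y. I'll continue down slowly.

```bash
python3 -m crank '[[[-0.0002,0,0.0015,0,0,0,0],[-0.0004,0,0.003,0,0,0,0],[-0.0005,0,0.0045,0,0,0,0],[-0.0007,0,0.006,0,0,0,0]]]' | grep contact; python3 -c "
from h import *
st()"; for i in 1 2 3; do python3 -m crank '[[[-0.0001,0,0.001,0,0,0,0],[-0.0001,0,0.001,0,0,0,0]]]' | grep contact; python3 -m crank '[[[0,0,0,0,0,0,0]]]' | grep contact; done;  python3 -c "
from h import *
st()"
```

```text
contact_force: [-0.6, 0.1, 2.6]
t 7.05 tip [  7.1   63.82 255.56] rotres [-0.     0.001  0.001] F [-0.56  0.12  2.59]
contact_force: [-1.5, 0.3, 3.0]
contact_force: [-1.8, -0.0, 3.1]
contact_force: [-1.5, 0.4, 3.4]
contact_force: [-0.8, -0.2, 3.5]
contact_force: [-1.2, 1.2, 4.9]
contact_force: [-2.7, -0.2, 5.1]
t 7.95 tip [  7.15  63.82 252.56] rotres [-0.     0.001  0.001] F [-2.67 -0.22  5.15]
```

Contact came at a reading of about 257 and the force is now 5 N, so the tip offset is nearer -38 mm. I'll ease to about 3 N and work out the arc rows, starting 6° before mark1.

```bash
sed -i 's/-45\.\]/-37.7]/' h.py
python3 - <<'E'
from h import *
st()
P=lambda a:pan(9+64*np.cos(np.radians(a)),64*np.sin(np.radians(a)),247.1)
print("start",rel(P(96),.12))
a=96.; ri=Rt(.12).inv()
while a>-98:
    L=[]
    for k in range(1,6): L.append([*np.round(ri.apply(P(max(a-4.5*k,-98))-P(a))/1000,4).tolist(),0,0,0,0])
    print(a,str(L).replace(" ","")); a-=22.5
E
```

```text
t 7.95 tip [  8.01  63.82 245.31] rotres [-0.     0.001  0.001] F [-2.67 -0.22  5.15]
start [-0.0054, 0.0002, -0.0025]
96.0 [[0.005,-0.0003,0.0006,0,0,0,0],[0.01,-0.0003,0.0012,0,0,0,0],[0.0149,0.0002,0.0018,0,0,0,0],[0.0199,0.001,0.0024,0,0,0,0],[0.0247,0.0023,0.003,0,0,0,0]]
73.5 [[0.0047,0.0016,0.0006,0,0,0,0],[0.0093,0.0036,0.0011,0,0,0,0],[0.0137,0.0059,0.0017,0,0,0,0],[0.0179,0.0086,0.0022,0,0,0,0],[0.0219,0.0116,0.0026,0,0,0,0]]
51.0 [[0.0038,0.0033,0.0005,0,0,0,0],[0.0072,0.0069,0.0009,0,0,0,0],[0.0104,0.0108,0.0013,0,0,0,0],[0.0133,0.0149,0.0016,0,0,0,0],[0.0159,0.0192,0.0019,0,0,0,0]]
28.5 [[0.0022,0.0045,0.0003,0,0,0,0],[0.0041,0.0092,0.0005,0,0,0,0],[0.0055,0.014,0.0007,0,0,0,0],[0.0066,0.0189,0.0008,0,0,0,0],[0.0074,0.0238,0.0009,0,0,0,0]]
6.0 [[0.0003,0.005,0.0,0,0,0,0],[0.0003,0.01,0.0,0,0,0,0],[-0.0002,0.015,-0.0,0,0,0,0],[-0.001,0.02,-0.0001,0,0,0,0],[-0.0023,0.0249,-0.0003,0,0,0,0]]
-16.5 [[-0.0016,0.0048,-0.0002,0,0,0,0],[-0.0036,0.0094,-0.0004,0,0,0,0],[-0.0059,0.0138,-0.0007,0,0,0,0],[-0.0086,0.0181,-0.001,0,0,0,0],[-0.0115,0.0221,-0.0014,0,0,0,0]]
-39.0 [[-0.0033,0.0038,-0.0004,0,0,0,0],[-0.0069,0.0073,-0.0008,0,0,0,0],[-0.0107,0.0105,-0.0013,0,0,0,0],[-0.0148,0.0134,-0.0018,0,0,0,0],[-0.0191,0.016,-0.0023,0,0,0,0]]
-61.5 [[-0.0045,0.0022,-0.0005,0,0,0,0],[-0.0091,0.0041,-0.0011,0,0,0,0],[-0.0139,0.0056,-0.0017,0,0,0,0],[-0.0187,0.0067,-0.0023,0,0,0,0],[-0.0237,0.0074,-0.0029,0,0,0,0]]
-84.0 [[-0.005,0.0003,-0.0006,0,0,0,0],[-0.01,0.0003,-0.0012,0,0,0,0],[-0.0149,-0.0002,-0.0018,0,0,0,0],[-0.0155,-0.0003,-0.0019,0,0,0,0],[-0.0155,-0.0003,-0.0019,0,0,0,0]]
```

```bash
S='from h import *
st()'; python3 -m crank '[[[-0.0015,0,-0.0015,0,0,0,0],[-0.0035,0.0001,-0.0022,0,0,0,0],[-0.0054,0.0002,-0.0025,0,0,0,0],[-0.0054,0.0002,-0.0025,0,0,0,0],[-0.0054,0.0002,-0.0025,0,0,0,0]]]' | grep contact; python3 -c "$S"
python3 -m crank '[[[0.002,0,0.0002,0,0,0,0],[0.004,-0.0001,0.0005,0,0,0,0],[0.005,-0.0003,0.0006,0,0,0,0],[0.005,-0.0003,0.0006,0,0,0,0],[0.0065,-0.0003,0.0008,0,0,0,0]]]' | grep contact; python3 -c "$S"
```

```text
contact_force: [2.2, 0.3, 4.6]
t 8.45 tip [  2.42  63.73 247.07] rotres [-0.     0.001  0.001] F [2.25 0.35 4.56]
contact_force: [-2.4, 0.7, 3.8]
t 8.95 tip [  8.53  63.77 246.66] rotres [0.    0.002 0.001] F [-2.44  0.7   3.78]
```

```bash
S='from h import *
st()'; python3 -m crank '[[[0.0035,0,0.0004,0,0,0,0],[0.0084,0.0005,0.001,0,0,0,0],[0.0134,0.0013,0.0016,0,0,0,0],[0.0182,0.0026,0.0022,0,0,0,0]]]' | grep contact; python3 -c "$S"
python3 -m crank '[[[0.0047,0.0016,0.0006,0,0,0,0],[0.0093,0.0036,0.0011,0,0,0,0],[0.0137,0.0059,0.0017,0,0,0,0],[0.0179,0.0086,0.0022,0,0,0,0],[0.0219,0.0116,0.0026,0,0,0,0]]]' | grep contact; python3 -c "$S"
```

```text
contact_force: [-0.6, 1.3, 2.7]
t 9.35 tip [ 27.84  61.39 247.  ] rotres [-0.     0.001  0.001] F [-0.63  1.28  2.74]
contact_force: [-1.8, 1.8, 3.2]
t 9.85 tip [ 49.75  49.58 247.01] rotres [-0.     0.001  0.001] F [-1.78  1.84  3.2 ]
```

```bash
S='from h import *
st()'; python3 -m crank '[[[0.0038,0.0033,0.0005,0,0,0,0],[0.0072,0.0069,0.0009,0,0,0,0],[0.0104,0.0108,0.0013,0,0,0,0],[0.0133,0.0149,0.0016,0,0,0,0],[0.0159,0.0192,0.0019,0,0,0,0]]]' | grep contact; python3 -c "$S"
python3 -m crank '[[[0.0022,0.0045,0.0003,0,0,0,0],[0.0041,0.0092,0.0005,0,0,0,0],[0.0055,0.014,0.0007,0,0,0,0],[0.0066,0.0189,0.0008,0,0,0,0],[0.0074,0.0238,0.0009,0,0,0,0]]]' | grep contact; python3 -c "$S"
```

```text
contact_force: [-0.5, 2.6, 3.4]
t 10.35 tip [ 65.67  30.26 247.08] rotres [-0.     0.001  0.001] F [-0.51  2.62  3.42]
contact_force: [0.2, 1.4, 3.7]
t 10.85 tip [ 73.02   6.33 247.06] rotres [-0.     0.001  0.001] F [0.21 1.41 3.68]
```

```bash
S='from h import *
st()'; python3 -m crank '[[[0.0003,0.005,0,0,0,0,0],[0.0003,0.01,0,0,0,0,0],[-0.0002,0.015,0,0,0,0,0],[-0.001,0.02,-0.0001,0,0,0,0],[-0.0023,0.0249,-0.0003,0,0,0,0]]]' | grep contact; python3 -c "$S"
python3 -m crank '[[[-0.0016,0.0048,-0.0002,0,0,0,0],[-0.0036,0.0094,-0.0004,0,0,0,0],[-0.0059,0.0138,-0.0007,0,0,0,0],[-0.0086,0.0181,-0.001,0,0,0,0],[-0.0115,0.0221,-0.0014,0,0,0,0]]]' | grep contact; python3 -c "$S"
```

```text
contact_force: [1.5, 2.7, 2.7]
t 11.35 tip [ 70.56 -18.61 247.08] rotres [-0.     0.001  0.001] F [1.46 2.7  2.69]
contact_force: [2.1, 1.9, 3.2]
t 11.85 tip [ 58.79 -40.69 247.06] rotres [-0.     0.001  0.001] F [2.08 1.92 3.25]
```

```bash
S='from h import *
st()'; python3 -m crank '[[[-0.0033,0.0038,-0.0004,0,0,0,0],[-0.0069,0.0073,-0.0008,0,0,0,0],[-0.0107,0.0105,-0.0013,0,0,0,0],[-0.0148,0.0134,-0.0018,0,0,0,0],[-0.0191,0.016,-0.0023,0,0,0,0]]]' | grep contact; python3 -c "$S"
python3 -m crank '[[[-0.0045,0.0022,-0.0005,0,0,0,0],[-0.0091,0.0041,-0.0011,0,0,0,0],[-0.0139,0.0056,-0.0017,0,0,0,0],[-0.0187,0.0067,-0.0023,0,0,0,0],[-0.0237,0.0074,-0.0029,0,0,0,0]]]' | grep contact; python3 -c "$S"
```

```text
contact_force: [0.9, 0.7, 2.6]
t 12.35 tip [ 39.4  -56.64 247.03] rotres [0.    0.001 0.001] F [0.9 0.7 2.6]
contact_force: [2.2, -0.5, 4.4]
t 12.85 tip [ 15.47 -63.92 247.1 ] rotres [0.    0.001 0.001] F [ 2.21 -0.51  4.37]
```

```bash
S='from h import *
st()'; python3 -m crank '[[[-0.005,0.0003,-0.0006,0,0,0,0],[-0.01,0.0003,-0.0012,0,0,0,0],[-0.0149,-0.0002,-0.0018,0,0,0,0],[-0.0155,-0.0003,-0.0019,0,0,0,0],[-0.0155,-0.0003,-0.0019,0,0,0,0]]]' | grep contact; python3 -c "$S"
python3 -m crank '[[[0.005,0,0.0006,0,0,0,0],[0.008,0,0.001,0,0,0,0],[0.008,0,0.001,0,0,0,0],[0.008,0,-0.015,0,0,0,0],[0.008,0,-0.03,0,0,0,0]]]' | grep contact; python3 -c "$S
print(rel(pan(9,0,274),.12),rel(pan(9,0,268),.12))"
```

```text
contact_force: [-0.0, -0.4, 3.0]
t 13.35 tip [ -0.48 -63.52 246.91] rotres [0.    0.002 0.001] F [-0.03 -0.42  3.01]
contact_force: [0.5, -0.2, 0.3]
t 13.85 tip [  4.14 -63.64 276.96] rotres [0.001 0.003 0.001] F [ 0.48 -0.17  0.27]
[0.0047, -0.0637, 0.0035] [0.004, -0.0637, 0.0094]
```

```bash
S='from h import *
st()'; python3 -m crank '[[[0.0015,-0.02,0,0,0,0,0],[0.003,-0.045,0,0,0,0,0],[0.0047,-0.0637,0.001,0,0,0,0],[0.0044,-0.0637,0.0035,0,0,0,0],[0.004,-0.0637,0.0075,0,0,0,0]]]' | grep contact; python3 -m crank '[[[0,0,0,0,0,0,0],[0,0,0,0,0,0,0]]]' | grep contact; python3 -c "$S"
python3 - <<'E'
from h import *
a=viewer.camera("scene")["frame"][110:200,225:325]; b=viewer.camera("wrist")["frame"][110:290,150:400]
cv2.imwrite("pics/g.png",np.hstack([cv2.resize(a,(400,360),interpolation=cv2.INTER_CUBIC),cv2.resize(b,(400,360),interpolation=cv2.INTER_CUBIC)]))
E
```

```text
contact_force: [0.2, -0.5, 0.4]
contact_force: [0.9, 0.2, -0.2]
t 14.55 tip [  9.22  -0.54 270.54] rotres [0.    0.002 0.   ] F [ 0.94  0.18 -0.18]
```

View pics/g.png

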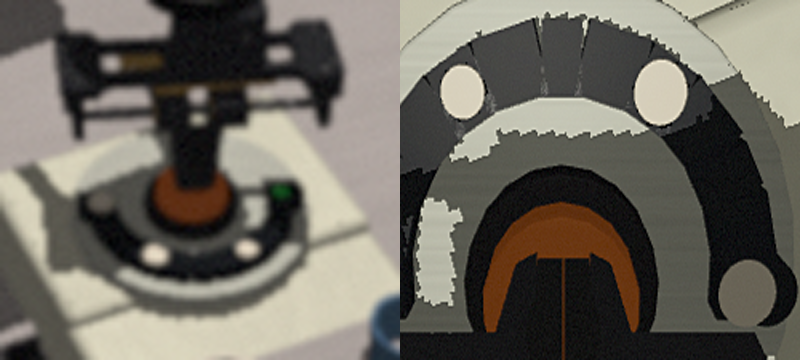

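The fingertips are centred over the orange button and clear of the band. Now I'll press gradually.

```bash
S='from h import *
st()'; python3 -m crank '[[[-0.0002,0,0.002,0,0,0,0],[-0.0005,0,0.004,0,0,0,0],[-0.0007,0,0.006,0,0,0,0],[-0.0008,0,0.007,0,0,0,0],[-0.0009,0,0.008,0,0,0,0]]]' | grep contact; python3 -c "$S"; for i in 1 2 3; do python3 -m crank '[[[-0.0001,0,0.001,0,0,0,0]]]' | grep contact;python3 -m crank '[[[0,0,0,0,0,0,0]]]' | grep contact; done; python3 -c "$S"
```

```text
contact_force: [-0.5, -0.4, 1.0]
t 15.15 tip [  9.38   0.27 262.61] rotres [-0.     0.001  0.001] F [-0.51 -0.37  1.03]
contact_force: [-0.2, -0.3, 1.0]
contact_force: [-1.4, -0.8, 0.3]
contact_force: [-1.0, 0.0, 2.9]
contact_force: [-1.5, -0.7, 2.0]
contact_force: [-2.2, 0.6, 3.2]
contact_force: [-1.5, -0.3, 3.9]
t 15.75 tip [  9.55   0.32 260.  ] rotres [-0.     0.001  0.001] F [-1.52 -0.33  3.85]
```

```bash
S='from h import *
st()'; for i in 1 2 3 4; do python3 -m crank '[[[-0.0001,0,0.001,0,0,0,0]]]' | grep contact;python3 -m crank '[[[0,0,0,0,0,0,0]]]' | grep contact; done; python3 -c "$S"
```

```text
contact_force: [-1.5, -0.7, 3.4]
contact_force: [-2.3, -0.0, 3.2]
contact_force: [-1.5, -0.5, 4.7]
contact_force: [-2.5, -0.3, 4.7]
contact_force: [-2.4, 0.0, 4.6]
contact_force: [-1.7, 0.3, 5.2]
contact_force: [-1.4, -0.4, 5.2]
contact_force: [-2.3, 0.2, 4.9]
t 16.55 tip [  9.6    0.34 255.97] rotres [-0.     0.001  0.001] F [-2.33  0.17  4.91]
```

```bash
S='from h import *
st()'; for i in 1 2 3; do python3 -m crank '[[[-0.0001,0,0.0007,0,0,0,0]]]' | grep contact;python3 -m crank '[[[0,0,0,0,0,0,0]]]' | grep contact; done; python3 -c "$S"
```

```text
contact_force: [-2.2, 0.9, 6.3]
contact_force: [-2.1, 0.5, 5.6]
contact_force: [-3.2, 0.6, 6.3]
contact_force: [-2.2, 0.9, 6.1]
contact_force: [-2.5, 0.7, 6.2]
contact_force: [-3.3, -0.4, 7.3]
t 17.15 tip [  9.63   0.33 254.17] rotres [-0.     0.001  0.001] F [-3.32 -0.44  7.31]
```

```bash
for i in 1 2 3; do python3 -m crank '[[[0,0,0,0,0,0,0],[0,0,0,0,0,0,0]]]' | grep contact; done; python3 -c "
from plant import env
print(env.hand_in())"
```

```text
contact_force: [-1.4, 0.1, 7.0]
contact_force: [-2.9, -0.3, 6.8]
contact_force: [-3.5, 0.1, 6.5]
the job is handed in; nothing more can be done
None
```

I ran the fingertips along the band from the green mark to the largest mark at about 3–5 N. I then pressed the brew button to about 7 N, close to fully down, and handed the job in at about 18 s while still holding it, band free; the hand-in call gave no verdict, so I can't confirm that every step was counted.

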